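# Clear the grinder drums and park the loaded parts carrier

### The arm

A 6-joint arm with a two-finger parallel gripper is mounted at the origin on the work surface. World frame = base frame: x ahead of the robot, y to its left, z up, the work surface at z = 0. Lengths are in m, angles in rad, forces in N, time in s.
With the tool pointing down it reaches from about 0.35 to 0.95 m from the base axis. Payload 17.4 kg.
Tool frame: the origin (TCP) lies at the very end of the fingers, on their centre line; the grasp point (between the pads) lies 19 mm behind it; z points along the fingers, y is the line along which they close (so a half turn about z gives the same grasp; the last joint's range is limited). The gripper opens to 93 mm and grips with 3 to 60 N. Pads are 15 mm wide; open, the fingers measure 128 mm over their backs; the gripper's body (75 mm by 188 mm) begins 65 mm behind the grasp point.
Start: joints at [1.224, 0.116, 1.442, -0, 1.584, -0.038], TCP at [0.205, 0.643, 0.219] pointing down, gripper open.
Joint ranges: [-2.83, 2.83], [-0.83, 2.19], [0.07, 2.5], [-1.14, 4.28], [0.01, 3], [-2.97, 2.97]. Speed limits (rad/s): [1.89, 1.89, 2.22, 3.14, 3.14, 3.14].

### API

Orientations are given as a 3x3 rotation matrix whose columns are the frame's x, y, z axes.
In Python, from rig import ctrl gives the robot as it stands.
- The arm moves only by the shell command python3 -m jog 'ROWS' [FORCE]. ROWS is JSON, one flat list of numbers, 7 for each row, row after row: the finger opening in m, from 0 to 0.093, then the shift along the tool's x, y, z in m, then the turn, a rotation vector about the tool's x, y, z in rad. A call has exactly 10 rows; each row shifts and turns the commanded pose from where the row before left it, along the tool's axes as they then stand; what a row does not reach is not made up. A row lasts 1/10 s, in which the tool goes at most 50 mm and 8.59 degrees, less where a joint would pass 70% of its speed; a pose out of reach is approached as far as the arm can. A call with a gripper value outside its range is refused whole. The fingers move at their own pace and stop on an object; FORCE is the grip in N (left out, the last holds). Time passes only in rows, so rows that do not move let the fingers close, or fill a call up. It gives the time, the measured TCP pose, the force, the opening and the grip force at its end, in the units of the state.
- ctrl.sense(): the state, without advancing time (a new reading comes with each control period).
- ctrl.snapshot(name): name is "side" or "top" or "wrist"; returns the picture (384x512x3 uint8, blue, green, red); there is no depth.
- ctrl.get_calibration(name): a dict with "intrinsics" (3x3 intrinsics, pixels), "eye" and "rotation" of the camera in the world; the wrist camera has in their place "T_tool_cam" (4x4, takes a point from camera to tool coordinates, whose origin is the TCP and whose axes are the flange's). Camera axes: x right, y down, z forward; pixel columns grow to the right and rows downward; lengths in m; the calibration is good to about 2 mm. A picture is of the moment at which its call begins: read the wrist's pose just before it. get_calibration takes no time and is no camera call.
- ctrl.close_job(): hands the job in; it is judged then, once.
The state is a dict: "clock": time; "joints": joint angles; "joint_vel": joint speeds; "joint_torque": joint torques, N m; "tcp_pos": TCP position; "tcp_rot": TCP orientation; "wrist_force": force on the tool from outside, world axes, zero at the start; "wrist_torque": the same for the moment, N m; "grip_width": finger opening in m; "finger_force": force on a finger pad.
Only numpy, scipy, OpenCV 4.12 (cv2) and the standard library are available. Lean on these libraries where they do the work, as an engineer would, in place of code of your own. Each camera call takes 0.05 s, during which the arm holds its last target. There are 200 camera calls.

### The job

Make up the parts for the belt grinder's rebuild: roll each grinder drum along the bench under a flat palm, never lifting it, until it rests squarely against the steel stop rail, so that the rubber mat is clear. Put every loose spacer bush into the parts carrier, and once it holds them all, lift it by its handle, carry it level and set it down squarely on the mat, with the bushes still in it. Leave the oil tin, the stack of grinding discs and the dark stepped flange alone.

Things in the scene. Friction and masses are not known exactly. Their poses are not given: they have to be found in the camera images.
- mat: black rubber mat lying flat on the bench, 280 mm (own x) by 210 mm (own y), 1 mm thin; origin at its centre on the bench. The drums start on it or beside it
- stop: fixed dark steel stop rail on the right of the bench, 360 mm long (own x), 30 mm thick (own y), 50 mm tall, with a low foot behind it; origin on the bench under the rail's middle; its working face lies at own y = +15 mm and looks along own +y (to the robot's left), so a drum resting on it has its centre at own y = 60 mm
- drum1: aluminium belt-grinder drum, lying cylinder 90 mm in diameter, 85 mm long (about 600 g), too thick to grasp, on the mat, axis roughly parallel to the stop rail; rolls with slight resistance (from 0.15 m/s it stops in some 50 mm). Origin at its centre; own x along its axis. The two lie side by side along the rail, each with its own way to it. A stroke pressed off its middle turns it a little
- drum2: aluminium belt-grinder drum, lying cylinder 90 mm in diameter, 85 mm long (about 600 g), too thick to grasp, on the mat, axis roughly parallel to the stop rail; rolls with slight resistance (from 0.15 m/s it stops in some 50 mm). Origin at its centre; own x along its axis. The two lie side by side along the rail, each with its own way to it. A stroke pressed off its middle turns it a little (same as drum1)
- carrier: open aluminium parts carrier, a tray 230 mm (own x) by 160 mm (own y), walls 35 mm high and 4 mm thick, floor 4 mm thick, with an upright steel handle in the middle (450 g empty, loose, on the bench left of the robot's middle); origin at the centre of its underside, own z up
- carrier_grip (a point): point to grip on the carrier's handle, 74 mm above the carrier's underside. The handle is a plain black upright blade 40 mm long (carrier's x), 14 mm thick (its y), rising from the tray's floor to 90 mm: pinch it across its thickness and grip firmly, lopsided loads make the carrier swing. Six bushes find room, at about x = +-76, y = +-50 mm and x = 0, y = +-55 mm
- spacer1_c (a point): steel spacer bush, an upright solid-sided cylinder 30 mm in diameter and 45 mm tall (80 g); point at its centre, half-way up; own z along its axis. Three to five are present (None if absent), standing between the mat and the carrier
- spacer2_c (a point): steel spacer bush, an upright solid-sided cylinder 30 mm in diameter and 45 mm tall (80 g); point at its centre, half-way up; own z along its axis. Three to five are present (None if absent), standing between the mat and the carrier (same as spacer1)
- spacer3_c (a point): steel spacer bush, an upright solid-sided cylinder 30 mm in diameter and 45 mm tall (80 g); point at its centre, half-way up; own z along its axis. Three to five are present (None if absent), standing between the mat and the carrier (same as spacer1)
- spacer4_c (a point): steel spacer bush, an upright solid-sided cylinder 30 mm in diameter and 45 mm tall (80 g); point at its centre, half-way up; own z along its axis. Three to five are present (None if absent), standing between the mat and the carrier (same as spacer1)
- spacer5_c (a point): steel spacer bush, an upright solid-sided cylinder 30 mm in diameter and 45 mm tall (80 g); point at its centre, half-way up; own z along its axis. Three to five are present (None if absent), standing between the mat and the carrier (same as spacer1)
- oil_tin: grey tin 60 mm in diameter, 130 mm tall, standing beyond the mat, to be left alone; origin under its centre
- disc_stack: stack of brown grinding discs 100 mm in diameter, 20 mm high, beyond the mat, to be left alone; origin under its centre
- flange: dark steel stepped flange, 56 mm in diameter, 22 mm high, near the spacer bushes, to be left alone; origin under its centre
Things that resemble listed ones, but are neither listed nor needed, are in the scene too. What is shaped like the part that bears spacer4_c but red or yellow is not meant.

How it is judged:
On the way, in this order (a step that is already met when the one before it is completed fails the run):
1. every spacer bush is in the carrier, which still stands away from the mat (x of spacer1_c in the frame of carrier between -0.11 and 0.11 m and y of spacer1_c in the frame of carrier between -0.075 and 0.075 m and z of spacer1_c in the frame of carrier between 0 and 0.045 m and x of spacer2_c in the frame of carrier between -0.11 and 0.11 m and y of spacer2_c in the frame of carrier between -0.075 and 0.075 m and z of spacer2_c in the frame of carrier between 0 and 0.045 m and x of spacer3_c in the frame of carrier between -0.11 and 0.11 m and y of spacer3_c in the frame of carrier between -0.075 and 0.075 m and z of spacer3_c in the frame of carrier between 0 and 0.045 m and x of spacer4_c in the frame of carrier between -0.11 and 0.11 m and y of spacer4_c in the frame of carrier between -0.075 and 0.075 m and z of spacer4_c in the frame of carrier between 0 and 0.045 m and x of spacer5_c in the frame of carrier between -0.11 and 0.11 m and y of spacer5_c in the frame of carrier between -0.075 and 0.075 m and z of spacer5_c in the frame of carrier between 0 and 0.045 m and horizontal distance between carrier and mat above 0.15 m and height (world z) of carrier below 0.01 m), for 0.2 s.
2. the carrier is lifted clear of the bench with every bush in it (x of spacer1_c in the frame of carrier between -0.11 and 0.11 m and y of spacer1_c in the frame of carrier between -0.075 and 0.075 m and z of spacer1_c in the frame of carrier between 0 and 0.045 m and x of spacer2_c in the frame of carrier between -0.11 and 0.11 m and y of spacer2_c in the frame of carrier between -0.075 and 0.075 m and z of spacer2_c in the frame of carrier between 0 and 0.045 m and x of spacer3_c in the frame of carrier between -0.11 and 0.11 m and y of spacer3_c in the frame of carrier between -0.075 and 0.075 m and z of spacer3_c in the frame of carrier between 0 and 0.045 m and x of spacer4_c in the frame of carrier between -0.11 and 0.11 m and y of spacer4_c in the frame of carrier between -0.075 and 0.075 m and z of spacer4_c in the frame of carrier between 0 and 0.045 m and x of spacer5_c in the frame of carrier between -0.11 and 0.11 m and y of spacer5_c in the frame of carrier between -0.075 and 0.075 m and z of spacer5_c in the frame of carrier between 0 and 0.045 m and height (world z) of carrier above 0.02 m), for 0.2 s.
At the end, for the whole second after the job is handed in: Every drum present at rest against the stop rail (centre 41 to 53 mm from its face, axis within 0.12 rad); every bush present in the carrier; carrier flat and still on the mat, centred within 30 mm along each mat axis and squared within 0.2 rad (y of drum1 in the frame of stop between 0.056 and 0.068 m and x of drum1 in the frame of stop between -0.17 and 0.17 m and angle between the x axis of each of drum1, drum2 and the x axis of stop, either way round below 0.12 rad and height (world z) of each of drum1, drum2 below 0.05 m and linear speed of each of drum1, drum2, carrier below 0.02 m/s and y of drum2 in the frame of stop between 0.056 and 0.068 m and x of drum2 in the frame of stop between -0.17 and 0.17 m and x of spacer1_c in the frame of carrier between -0.11 and 0.11 m and y of spacer1_c in the frame of carrier between -0.075 and 0.075 m and z of spacer1_c in the frame of carrier between 0 and 0.045 m and x of spacer2_c in the frame of carrier between -0.11 and 0.11 m and y of spacer2_c in the frame of carrier between -0.075 and 0.075 m and z of spacer2_c in the frame of carrier between 0 and 0.045 m and x of spacer3_c in the frame of carrier between -0.11 and 0.11 m and y of spacer3_c in the frame of carrier between -0.075 and 0.075 m and z of spacer3_c in the frame of carrier between 0 and 0.045 m and x of spacer4_c in the frame of carrier between -0.11 and 0.11 m and y of spacer4_c in the frame of carrier between -0.075 and 0.075 m and z of spacer4_c in the frame of carrier between 0 and 0.045 m and x of spacer5_c in the frame of carrier between -0.11 and 0.11 m and y of spacer5_c in the frame of carrier between -0.075 and 0.075 m and z of spacer5_c in the frame of carrier between 0 and 0.045 m and x of carrier in the frame of mat between -0.03 and 0.03 m and y of carrier in the frame of mat between -0.03 and 0.03 m and angle between the x axis of carrier and the x axis of mat, either way round below 0.2 rad and height (world z) of carrier below 0.006 m and angle between carrier's own z axis and vertical below 0.05 rad); the robot touches nothing.
It fails at once if drum1 is lifted off the bench (more than 15 mm) (height (world z) of drum1 above 0.06 m).
It fails at once if drum2 is lifted off the bench (more than 15 mm) (height (world z) of drum2 above 0.06 m).
It fails at once if the carrier is tipped by more than 0.3 rad (angle between carrier's own z axis and vertical above 0.3 rad).
It fails at once if the oil tin, disc stack or flange is displaced by more than 40 mm (distance of any of oil_tin, disc_stack, flange from where it was at the start of the episode above 0.04 m).
Of spacer1, spacer2, spacer3, spacer4, spacer5 only 3 to 5 are there at a start; the rules pass over those that are not, and their reading is None.
At some moment in a run one of spacer1, spacer2, spacer3, spacer4, spacer5, carrier may be knocked a few centimetres aside while the robot is not near it.
Once in a run the grip may slacken for a moment while it holds something.
It also fails if it takes over 210 s, if anything falls off the work surface, if the arm or the gripper's body presses on something with over 40 N, if the wrist force passes 120 N, or if a joint passes its speed limit or range.

## Working session

There is one attempt and no reset: what is moved stays moved. The work goes in short steps, Python scripts to look and compute and a shell command to move; the robot and the scene stay as the last step left them, time stands still between calls to the robot, and variables do not carry over. Pictures are saved under pics/ and viewed, at most 14 in all, crops included, and the job is handed in when it is done.

```bash
ls; mkdir -p pics; python3 - <<'E'
from rig import ctrl
import cv2,numpy as np
s=ctrl.sense();print(s)
for n in("top","side","wrist"):
    cv2.imwrite(f"pics/{n}0.png",ctrl.snapshot(n));c=ctrl.get_calibration(n);print(n,c)
E
```

```text
pics
{'clock': 0.0, 'joints': array([ 1.22418979e+00,  1.16451949e-01,  1.44229475e+00,  2.65479037e-05,
        1.58398227e+00, -3.77966470e-02]), 'joint_vel': array([-2.54429646e-04, -3.10157468e-04, -1.79209518e-03,  5.53491926e-04,
       -4.52025901e-05,  3.16803098e-04]), 'joint_torque': array([-7.02651450e-04, -7.21244860e+01, -6.22615314e+01,  7.79164676e-02,
        2.37191026e-02, -5.09438678e-05]), 'tcp_pos': array([0.20507554, 0.64286929, 0.21790982]), 'tcp_rot': array([[-9.52696037e-01,  3.03924483e-01, -4.10982587e-04],
       [ 3.03924753e-01,  9.52695450e-01, -1.05972222e-03],
       [ 6.94657121e-05, -1.13450094e-03, -9.99999354e-01]]), 'wrist_force': array([ 0.22897721, -0.12754117,  0.09015754]), 'wrist_torque': array([-0.01545218,  0.00089885,  0.02920537]), 'finger_force': 0.0, 'grip_width': 0.0927933749671379}
top {'intrinsics': array([[410.99804459,   0.        , 253.0218967 ],
       [  0.        , 410.99804459, 190.57608969],
       [  0.        ,   0.        ,   1.        ]]), 'eye': array([ 0.32189088, -0.05925604,  1.17946132]), 'rotation': array([[ 1.7325
[... 383 characters left out ...]
86506  ]), 'rotation': array([[-0.96460317, -0.19327828,  0.17939963],
       [-0.26322594,  0.74672167, -0.61083455],
       [-0.01590054, -0.63643558, -0.77116595]])}
wrist {'intrinsics': array([[303.15696115,   0.        , 256.23957845],
       [  0.        , 303.15696115, 194.79111899],
       [  0.        ,   0.        ,   1.        ]]), 'T_tool_cam': array([[-3.58052716e-04, -9.67349347e-01, -2.53446470e-01,
         7.03824179e-02],
       [ 9.99999603e-01, -1.39677670e-04, -8.79615612e-04,
         4.04732012e-04],
       [ 8.15494775e-04, -2.53446685e-01,  9.67349013e-01,
        -1.66003620e-01],
       [ 0.00000000e+00,  0.00000000e+00,  0.00000000e+00,
         1.00000000e+00]])}
```

View pics/top0.png

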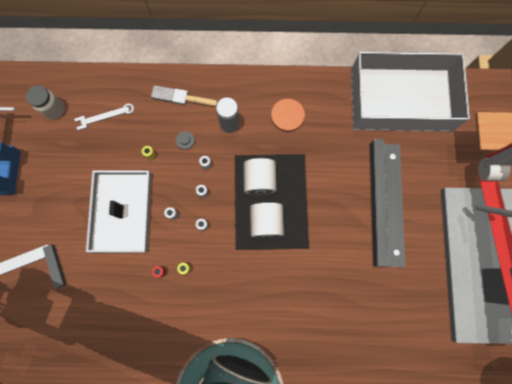

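View pics/side0.png

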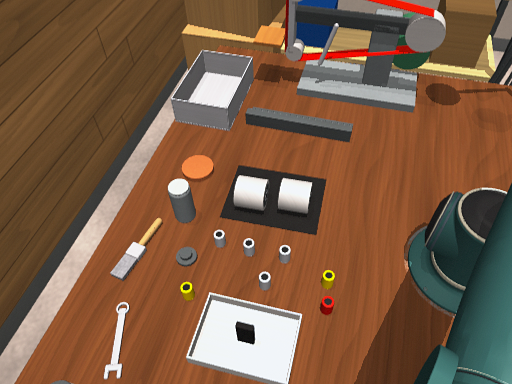

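The top view shows four steel-grey bushes at (205,161), (201,190), (171,213) and (201,224). Lookalikes to avoid are the yellow ones at (148,152) and (184,268), the red one at (158,272) and the flange at (185,140). The side view shows the same four at (219,238), (249,246), (285,253) and (264,280). The carrier, mat, drums and stop are all visible.

```bash
cat > h.py <<'E'
import cv2,numpy as np
from rig import ctrl
def cam(n,s=None):
    c=ctrl.get_calibration(n);K=c["intrinsics"]
    if n=="wrist":
        s=s or ctrl.sense();T=c["T_tool_cam"];R=s["tcp_rot"]
        return K,s["tcp_pos"]+R@T[:3,3],R@T[:3,:3]
    return K,c["eye"],c["rotation"]
def ray(c,p):
    d=c[2]@np.linalg.inv(c[0])@[p[0],p[1],1];return c[1],d/np.linalg.norm(d)
def plane(c,p,z):
    o,d=ray(c,p);return o+d*(z-o[2])/d[2]
def tri(c1,p1,c2,p2):
    o1,d1=ray(c1,p1);o2,d2=ray(c2,p2)
    a=np.linalg.lstsq(np.c_[d1,-d2],o2-o1,rcond=None)[0]
    x,y=o1+a[0]*d1,o2+a[1]*d2
    return (x+y)/2,np.linalg.norm(x-y)
def proj(c,P):
    q=c[0]@(c[2].T@(np.asarray(P)-c[1]));return q[:2]/q[2]
def blobs(m,lo,hi):
    n,l,st,ce=cv2.connectedComponentsWithStats(m.astype(np.uint8))
    return [(st[i],ce[i],l==i) for i in range(1,n) if lo<=st[i][4]<=hi]
def rect(m):
    c=max(cv2.findContours(m.astype(np.uint8),0,2)[0],key=cv2.contourArea)
    return cv2.minAreaRect(c),cv2.boxPoints(cv2.minAreaRect(c))
E
python3 - <<'E'
from h import *
for n in("top","side"):
    im=cv2.imread(f"pics/{n}0.png");h=cv2.cvtColor(im,cv2.COLOR_BGR2HSV).astype(int)
    m=(h[...,1]<70)&(h[...,2]>55)
    print(n)
    for st,ce,_ in blobs(m,25,20000):
        if n=="top" and 85<ce[0]<420 and 70<ce[1]<280 or n=="side" and 90<ce[1]<385 and 170<ce[0]<360: print(st,ce.round(1))
a=cv2.resize(cv2.imread("pics/top0.png")[120:290,80:320],None,fx=2.5,fy=2.5,interpolation=2)
cv2.imwrite("pics/crop1.png",a)
E
```

```text
top
[151  85  37  20 501] [169.3  94.3]
[216  97  23  36 646] [227.7 113.7]
[ 74 103  61  27 481] [103.4 115.7]
[176 131  19  19 274] [184.8 139.8]
[ 372  139   33  128 3463] [388.2 204.5]
[199 155  12  14 132] [204.7 161.6]
[274 155  25   1  25] [286. 155.]
[ 242  156   36   40 1251] [259.2 175.1]
[  86  170   65   83 4892] [118.6 211.4]
[195 184  13  14 132] [201.3 190.3]
[ 249  201   36   37 1249] [266.2 219.1]
[164 207  14  12 136] [170.4 212.8]
[195 218  13  13 129] [201.1 224. ]
side
[246 107 107  25 918] [300.  118.8]
[ 233  175   37   36 1028] [250.  191.9]
[ 278  177   35   37 1020] [294.3 194.8]
[168 179  28  44 872] [181.4 200. ]
[214 230  12  18 152] [219.5 238.6]
[243 238  12  19 159] [248.7 247.3]
[279 245  12  18 159] [284.2 253.9]
[176 247  21  19 295] [185.8 255.8]
[259 271  12  20 168] [264.4 281. ]
[ 186  292  116   92 7180] [245.6 339.2]
```

View pics/crop1.png

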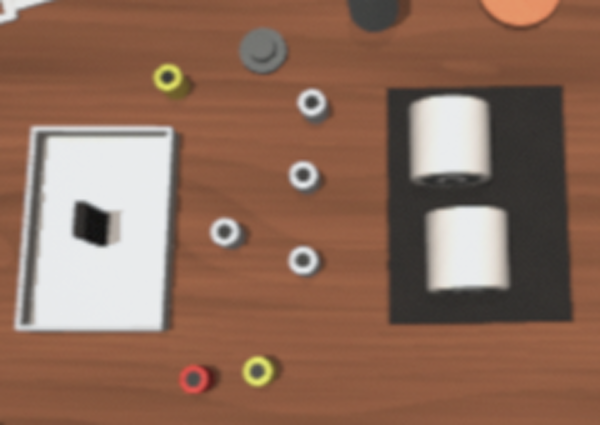

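The crop confirms the four grey bushes by colour, with the carrier's black handle in the tray and two drums on the mat.

```bash
cat > meas.py <<'E'
from h import *
np.set_printoptions(precision=4,suppress=True)
def scene(a,b):
    ca,cb=cam("top"),cam("side")
    ha=cv2.cvtColor(a,cv2.COLOR_BGR2HSV).astype(int);hb=cv2.cvtColor(b,cv2.COLOR_BGR2HSV).astype(int)
    ma=(ha[...,1]<70)&(ha[...,2]>55);mb=(hb[...,1]<70)&(hb[...,2]>55)
    A=[x for x in blobs(ma,25,20000) if 80<x[1][0]<420 and 70<x[1][1]<300];B=[x for x in blobs(mb,25,20000) if x[1][1]>80]
    for name,lo,hi,zr in(("bush",90,200,(.01,.05)),("drum",900,1500,(.03,.09))):
        for x in A:
            if not lo<x[0][4]<hi: continue
            for y in B:
                if lo*.8<y[0][4]<hi*1.1:
                    P,e=tri(ca,x[1],cb,y[1])
                    if e<.012 and zr[0]<P[2]<zr[1]: print(name,x[1].round(),P,"gap",round(e,4), rect(x[2])[0][2])
    for x in A:
        if x[0][4]>3000:
            z=.035 if x[1][0]<300 else .05
            bx=rect(x[2])[1];W=np.array([plane(ca,p,z) for p in bx])
            print("rect z",z,W.mean(0),[round(float(np.linalg.norm(W[i]-W[i-1])),3) for i in range(4)],"ang",[round(float(np.arctan2(*(W[i]-W[i-1])[1::-1])),3) for i in range(4)])
    for c,h,nm in((ca,ha,"t"),(cb,hb,"s")):
        k=(h[...,2]<50)
        for st,ce,m in blobs(k,60,12000):
            if nm=="t" and(not 80<ce[0]<320 or not 140<ce[1]<260): continue
            if nm=="s" and not(180<ce[0]<340 and 160<ce[1]<370): continue
            W=np.array([plane(c,p,0.0) for p in rect(m)[1]])
            print("dark",nm,st,ce.round(1),W.mean(0),[round(float(np.linalg.norm(W[i]-W[i-1])),3) for i in range(4)],[round(float(np.arctan2(*(W[i]-W[i-1])[1::-1])),3) for i in range(4)])
E
python3 - <<'E'
from meas import *
scene(cv2.imread("pics/top0.png"),cv2.imread("pics/side0.png"))
E
```

```text
bush [205. 162.] [0.6351 0.088  0.0194] gap 0.0025 45.0
bush [201. 190.] [0.55   0.0946 0.0194] gap 0.0012 63.43495178222656
bush [170. 213.] [0.4833 0.1797 0.0203] gap 0.0011 90.0
bush [201. 224.] [0.4531 0.0908 0.0203] gap 0.0006 45.0
drum [259. 175.] [ 0.5931 -0.0712  0.0431] gap 0.0005 90.0
drum [266. 219.] [ 0.4675 -0.0925  0.0435] gap 0.0 90.0
rect z 0.05 [ 0.5244 -0.4316  0.05  ] [0.361, 0.085, 0.361, 0.08] ang [-0.016, -1.528, 3.112, 1.612]
rect z 0.035 [0.4865 0.3238 0.035 ] [0.171, 0.241, 0.178, 0.24] ang [1.543, 0.051, -1.6, -3.12]
dark t [112 203  11  15 117] [117.1 209.6] [0.4925 0.3391 0.    ] [0.028, 0.039, 0.028, 0.039] [1.464, -0.04, -1.679, 3.097]
dark s [ 220  166  106   68 2982] [276.7 203.6] [ 0.5363 -0.104   0.    ] [0.277, 0.217, 0.308, 0.206] [0.036, -1.39, -3.133, 1.607]
dark s [236 322  19  22 309] [244.9 332.4] [0.4961 0.3109 0.    ] [0.049, 0.042, 0.051, 0.042] [0.051, -1.472, -3.097, 1.639]
```

```bash
python3 -m jog '[0.06,0,0,0,0,0,0.14, 0.06,0,0,0,0,0,0.14, 0.06,0,0,0,0,0,0.14, 0.06,0,0,0,0,0,0.14, 0.06,0,0,0,0,0,0.14, 0.06,0,0,0,0,0,0.14, 0.06,0,0,0,0,0,0.14, 0.06,0,0,0,0,0,0.14, 0.06,0,0,0,0,0,0.14, 0.06,0,0,0,0,0,0]' 30
python3 -m jog '[0.06,-0.041,0.028,0,0,0,0, 0.06,-0.041,0.028,0,0,0,0, 0.06,-0.041,0.028,0,0,0,0, 0.06,-0.041,0.028,0,0,0,0, 0.06,-0.041,0.028,0,0,0,0, 0.06,-0.041,0.028,0,0,0,0, 0.06,-0.041,0.028,0,0,0,0, 0.06,-0.041,0.028,0,0,0,0, 0.06,-0.041,0.028,0,0,0,0, 0.06,0,0,0,0,0,0]'
cat > w.py <<'E'
from h import *
import sys
s=ctrl.sense();im=ctrl.snapshot("wrist");cv2.imwrite(f"pics/w{sys.argv[1]}.png",im)
print(s["clock"],s["tcp_pos"].round(4),s["tcp_rot"].round(3).tolist(),s["joints"].round(2))
c=cam("wrist",s)
h=cv2.cvtColor(im,cv2.COLOR_BGR2HSV).astype(int)
for st,ce,m in blobs((h[...,1]<70)&(h[...,2]>90),300,60000): print(st,ce.round(1),plane(c,ce,.0225).round(4),plane(c,ce,.035).round(4))
E
python3 w.py 1
```

```text
clock: 1.15
tcp_pos: [0.2051, 0.643, 0.2184]
tcp_rot: [[0.001, 1.0, -0.0], [1.0, -0.001, -0.0], [-0.0, -0.0, -1.0]]
wrist_force: [-0.5, 1.0, -0.8]
grip_width: 0.0603
finger_force: 0.0
clock: 2.15
tcp_pos: [0.4603, 0.2705, 0.2186]
tcp_rot: [[-0.002, 1.0, 0.001], [1.0, 0.002, -0.001], [-0.001, 0.001, -1.0]]
wrist_force: [-0.4, 0.2, 0.2]
grip_width: 0.0604
finger_force: 0.0
2.15 [0.4603 0.2705 0.2186] [[-0.002, 1.0, 0.001], [1.0, 0.002, -0.001], [-0.001, 0.001, -1.0]] [ 0.48 -0.19  1.74 -0.    1.59  0.48]
[  172    49   218   150 26253] [278.3 121.8] [0.4856 0.3333 0.0225] [0.4847 0.3336 0.035 ]
```

View pics/w1.png

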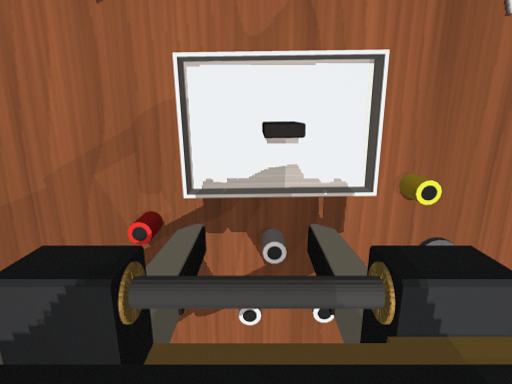

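The wrist view shows the carrier with its rim corners near (173,52), (388,50), (378,195) and (184,198). The handle top is at (284,129), the first bush at (274,250), red at (140,233) and yellow at (428,192).

```bash
python3 - <<'E'
from h import *
np.set_printoptions(precision=4,suppress=True)
im=cv2.imread("pics/w1.png");c=cam("wrist");h=cv2.cvtColor(im,cv2.COLOR_BGR2HSV).astype(int)
roi=np.zeros(h.shape[:2],bool);roi[40:205,165:395]=1
m=((h[...,1]<70)&roi)
cn=max(cv2.findContours(m.astype(np.uint8),0,2)[0],key=cv2.contourArea)
ap=cv2.approxPolyDP(cv2.convexHull(cn),8,True)[:,0];print(ap.tolist())
W=np.array([plane(c,p,.035) for p in ap]);print(W,W.mean(0))
b=[x for x in blobs((h[...,2]<60)&roi,150,2000)];
for st,ce,k in b:print(st,ce,plane(c,ce,.09),plane(c,ce,.074))
# two-view: handle top centre with side view
side=cam("side"); t=cam("top")
hs=cv2.cvtColor(cv2.imread("pics/side0.png"),cv2.COLOR_BGR2HSV)
# bush 3 in wrist
r2=np.zeros_like(roi);r2[225:268,255:292]=1
for st,ce,k in blobs((h[...,1]<60)&r2,60,3000):print(st,ce,tri(c,ce,t,(170.4,212.8)))
# mat from top
ht=cv2.cvtColor(cv2.imread("pics/top0.png"),cv2.COLOR_BGR2HSV).astype(int)
k=np.zeros(ht.shape[:2],np.uint8);k[145:255,228:315]=((ht[...,1]<90))[145:255,228:315]
k=cv2.morphologyEx(k,cv2.MORPH_OPEN,np.ones((5,5)))
q=cv2.approxPolyDP(cv2.convexHull(max(cv2.findContours(k,0,2)[0],key=cv2.contourArea)),6,True)[:,0]
W=np.array([plane(t,p,0) for p in q]);print("mat",q.tolist(),W,W.mean(0))
# stop face: left edge columns by row
e=[(np.where((ht[r,360:400,1]<80))[0][0]+360,r) for r in range(150,258,6)]
W=np.array([plane(t,p,0) for p in e]);print("face",W[::3],np.polyfit(W[:,0],W[:,1],1))
E
```

```text
[[389, 50], [376, 195], [183, 197], [173, 52]]
[[0.599  0.4099 0.035 ]
 [0.6015 0.2511 0.035 ]
 [0.3712 0.2482 0.035 ]
 [0.3701 0.4076 0.035 ]] [0.4854 0.3292 0.035 ]
[263 122  42  16 629] [283.1351 129.4976] [0.4842 0.3298 0.09  ] [0.4856 0.3291 0.074 ]
[262 229  25  35 701] [273.281 246.234] (array([0.4821, 0.1791, 0.0232]), np.float64(0.0025274630635161595))
mat [[304, 155], [307, 247], [236, 248], [235, 156]] [[ 0.6668 -0.2041  0.    ]
 [ 0.3951 -0.2108  0.    ]
 [ 0.3888 -0.0087  0.    ]
 [ 0.6602  0.0012  0.    ]] [ 0.5277 -0.1056  0.    ]
face [[ 0.6857 -0.4011  0.    ]
 [ 0.6303 -0.4019  0.    ]
 [ 0.5759 -0.4028  0.    ]
 [ 0.5224 -0.4007  0.    ]
 [ 0.4699 -0.4015  0.    ]
 [ 0.4182 -0.3995  0.    ]] [-0.0063 -0.3975]
```

```bash
python3 -m jog '[0.06,-0.045,0.011,0,0,0,0, 0.06,-0.046,0.011,0,0,0,0, 0.06,0,0,0.04,0,0,0, 0.06,0,0,0.04,0,0,0, 0.06,0,0,0.04,0,0,0, 0.06,0,0,0.04,0,0,0, 0.06,0,0,0.03,0,0,0, 0.06,0,0,0.0135,0,0,0, 0.06,0,0,0,0,0,0, 0.02,0,0,0,0,0,0]' 25
python3 -m jog '[0.02,0,0,0,0,0,0, 0.02,0,0,0,0,0,0, 0.02,0,0,0,0,0,0, 0.02,0,0,0,0,0,0, 0.02,0,0,-0.03,0,0,0, 0.02,0,0,-0.035,0,0,0, 0.02,0,0,-0.035,0,0,0, 0.02,0.01,0.004,0,0,0,0, 0.02,0.037,0.013,0,0,0,0, 0.02,0.04,0.014,0,0,0,0]'
```

```text
clock: 3.2
tcp_pos: [0.4806, 0.1843, 0.0165]
tcp_rot: [[-0.004, 1.0, 0.001], [1.0, 0.004, 0.0], [0.0, 0.001, -1.0]]
wrist_force: [0.7, 0.2, 0.1]
grip_width: 0.0559
finger_force: 0.0
clock: 4.2
tcp_pos: [0.5113, 0.2714, 0.1151]
tcp_rot: [[-0.001, 1.0, 0.001], [1.0, 0.001, 0.0], [0.0, 0.001, -1.0]]
wrist_force: [0.6, -0.5, -0.8]
grip_width: 0.0293
finger_force: 25.0
```

```bash
python3 -m jog '[0.02,0.036,0.014,0,0,0,0, 0.02,0.036,0.014,0,0,0,0, 0.02,0.036,0.014,0,0,0,0, 0.02,0,0,0,0,0,0, 0.02,0,0,0.03,0,0,0, 0.02,0,0,0.03,0,0,0, 0.02,0,0,0.025,0,0,0, 0.02,0,0,0.008,0,0,0, 0.02,0,0,0,0,0,0, 0.02,0,0,0,0,0,0]'
```

```text
clock: 5.2
tcp_pos: [0.5527, 0.3786, 0.0225]
tcp_rot: [[-0.002, 1.0, 0.0], [1.0, 0.002, 0.0], [0.0, 0.0, -1.0]]
wrist_force: [-0.1, -0.9, -0.8]
grip_width: 0.0292
finger_force: 25.0
```

```bash
python3 -m jog '[0.02,0,0,0.0015,0,0,0, 0.046,0,0,0,0,0,0, 0.046,0,0,0,0,0,0, 0.046,0,0,0,0,0,0, 0.046,0,0,-0.03,0,0,0, 0.046,0,0,-0.035,0,0,0, 0.046,0,0,-0.035,0,0,0, 0.06,-0.02,-0.007,0,0,0,0, 0.06,-0.04,-0.014,0,0,0,0, 0.06,-0.04,-0.014,0,0,0,0]'
python3 -m jog '[0.06,-0.04,-0.014,0,0,0,0, 0.06,-0.04,-0.014,0,0,0,0, 0.06,-0.04,-0.014,0,0,0,0, 0.06,-0.04,-0.014,0,0,0,0, 0.06,-0.028,-0.009,0,0,0,0, 0.06,0,0,0,0,0,0, 0.06,0,0,0.03,0,0,0, 0.06,0,0,0.03,0,0,0, 0.06,0,0,0.01,0,0,0, 0.06,0,0,0,0,0,0]'
python3 - <<'E'
from meas import *
a,b=ctrl.snapshot("top"),ctrl.snapshot("side");cv2.imwrite("pics/t2.png",a);cv2.imwrite("pics/s2.png",b);scene(a,b)
E
```

```text
clock: 6.2
tcp_pos: [0.5173, 0.2779, 0.1207]
tcp_rot: [[-0.003, 1.0, 0.0], [1.0, 0.003, 0.0], [0.0, 0.0, -1.0]]
wrist_force: [0.2, 0.7, 0.4]
grip_width: 0.059
finger_force: 0.0
clock: 7.2
tcp_pos: [0.4527, 0.0909, 0.0497]
tcp_rot: [[-0.002, 1.0, -0.002], [1.0, 0.002, -0.0], [-0.0, -0.002, -1.0]]
wrist_force: [0.6, 0.2, -0.0]
grip_width: 0.0601
finger_force: 0.0
bush [205. 162.] [0.6351 0.088  0.0192] gap 0.0026 45.0
rect z 0.05 [ 0.5244 -0.4315  0.05  ] [0.36, 0.087, 0.361, 0.082] ang [-0.024, -1.537, 3.104, 1.604]
rect z 0.035 [0.3185 0.3049 0.035 ] [0.574, 0.194, 0.573, 0.176] ang [0.108, -1.542, -3.066, 1.599]
dark t [215 188   5  29  69] [217.6 202.3] [0.5212 0.048  0.    ] [0.083, 0.01, 0.083, 0.01] [0.12, -1.465, -3.023, 1.675]
dark t [236 196  31  53 675] [243.3 224.9] [ 0.4583 -0.0227  0.    ] [0.154, 0.082, 0.155, 0.08] [0.539, -1.031, -2.614, 2.098]
dark t [112 203  11  15 119] [117.1 209.7] [0.4925 0.3389 0.    ] [0.028, 0.039, 0.028, 0.039] [1.477, -0.026, -1.665, 3.111]
dark t [153 215  10  44 281] [157.5 241.8] [0.4184 0.2162 0.    ] [0.123, 0.025, 0.123, 0.025] [0.092,
[... 339 characters left out ...]
    ] [0.077, 0.222, 0.086, 0.216] [-0.164, -1.54, 2.928, 1.563]
dark s [266 188  38  20 539] [283.9 198.2] [ 0.5003 -0.1059  0.    ] [0.11, 0.069, 0.114, 0.068] [0.076, -1.42, -3.072, 1.666]
dark s [244 204  81  42 754] [289.3 226.7] [ 0.476  -0.0191 -0.    ] [0.221, 0.107, 0.234, 0.101] [-0.155, -1.572, 2.962, 1.457]
dark s [305 209  15   9  78] [312.6 212.8] [ 0.4084 -0.0729  0.    ] [0.027, 0.043, 0.027, 0.042] [-1.279, -2.75, 1.841, 0.39]
dark s [258 228  12  10  88] [263.3 232.5] [ 0.5277  0.026  -0.    ] [0.031, 0.027, 0.031, 0.027] [0.023, -1.463, -3.122, 1.662]
dark s [236 322  19  22 305] [244.9 332.4] [0.4963 0.3109 0.    ] [0.05, 0.041, 0.052, 0.04] [0.018, -1.505, -3.131, 1.605]
```

```bash
python3 -m jog '[0.06,0,0,0.024,0,0,0, 0.06,0,0,0.01,0,0,0, 0.02,0,0,0,0,0,0, 0.02,0,0,0,0,0,0, 0.02,0,0,0,0,0,0, 0.02,0,0,0,0,0,0, 0.02,0,0,0,0,0,0, 0.02,0,0,-0.03,0,0,0, 0.02,0,0,-0.035,0,0,0, 0.02,0,0,-0.035,0,0,0]'
python3 -m jog '[0.02,0.02,-0.003,0,0,0,0, 0.02,0.04,-0.005,0,0,0,0, 0.02,0.04,-0.005,0,0,0,0, 0.02,0.04,-0.005,0,0,0,0, 0.02,0.04,-0.005,0,0,0,0, 0.02,0.04,-0.005,0,0,0,0, 0.02,0.04,-0.005,0,0,0,0, 0.02,0.026,-0.003,0,0,0,0, 0.02,0,0,0.03,0,0,0, 0.02,0,0,0.02,0,0,0]'
```

```text
clock: 8.3
tcp_pos: [0.4529, 0.0905, 0.1179]
tcp_rot: [[-0.002, 1.0, -0.0], [1.0, 0.002, -0.0], [-0.0, -0.0, -1.0]]
wrist_force: [0.4, 0.0, -0.5]
grip_width: 0.0294
finger_force: 25.0
clock: 9.3
tcp_pos: [0.4161, 0.3772, 0.0654]
tcp_rot: [[-0.003, 1.0, -0.0], [1.0, 0.003, -0.0], [-0.0, -0.0, -1.0]]
wrist_force: [-0.1, 0.1, -1.4]
grip_width: 0.0297
finger_force: 25.0
```

```bash
python3 -m jog '[0.02,0,0,0.03,0,0,0, 0.02,0,0,0.0145,0,0,0, 0.02,0,0,0,0,0,0, 0.046,0,0,0,0,0,0, 0.046,0,0,0,0,0,0, 0.046,0,0,0,0,0,0, 0.046,0,0,-0.03,0,0,0, 0.046,0,0,-0.035,0,0,0, 0.046,0,0,-0.035,0,0,0, 0.06,-0.023,0.011,0,0,0,0]'
python3 -m jog '[0.06,-0.04,0.019,0,0,0,0, 0.06,-0.04,0.019,0,0,0,0, 0.06,-0.04,0.019,0,0,0,0, 0.06,-0.04,0.019,0,0,0,0, 0.06,-0.04,0.019,0,0,0,0, 0.06,-0.04,0.019,0,0,0,0, 0.06,-0.02,0.0095,0,0,0,0, 0.06,0,0,0.03,0,0,0, 0.06,0,0,0.03,0,0,0, 0.06,0,0,0,0,0,0]'
```

```text
clock: 10.3
tcp_pos: [0.4288, 0.3558, 0.128]
tcp_rot: [[-0.004, 1.0, 0.006], [1.0, 0.004, 0.005], [0.005, 0.006, -1.0]]
wrist_force: [1.1, -0.4, -0.6]
grip_width: 0.0504
finger_force: 0.0
clock: 11.3
tcp_pos: [0.55, 0.0932, 0.0589]
tcp_rot: [[-0.001, 1.0, -0.005], [1.0, 0.001, -0.001], [-0.001, -0.005, -1.0]]
wrist_force: [0.3, -0.3, 0.2]
grip_width: 0.06
finger_force: 0.0
```

```bash
python3 -m jog '[0.06,0,0,0.03,0,0,0, 0.06,0,0,0.0135,0,0,0, 0.02,0,0,0,0,0,0, 0.02,0,0,0,0,0,0, 0.02,0,0,0,0,0,0, 0.02,0,0,0,0,0,0, 0.02,0,0,0,0,0,0, 0.02,0,0,-0.03,0,0,0, 0.02,0,0,-0.035,0,0,0, 0.02,0,0,-0.035,0,0,0]'
python3 -m jog '[0.02,0.02,0,0,0,0,0, 0.02,0.04,0,0,0,0,0, 0.02,0.04,0,0,0,0,0, 0.02,0.04,0.001,0,0,0,0, 0.02,0.03,0.001,0,0,0,0, 0.02,0.018,0.001,0,0,0,0, 0.02,0,0,0,0,0,0, 0.02,0,0,0.03,0,0,0, 0.02,0,0,0.02,0,0,0, 0.02,0,0,0,0,0,0]'
```

```text
clock: 12.3
tcp_pos: [0.5515, 0.0937, 0.1199]
tcp_rot: [[-0.002, 1.0, -0.0], [1.0, 0.002, -0.0], [-0.0, -0.0, -1.0]]
wrist_force: [-0.8, -0.1, -1.4]
grip_width: 0.0296
finger_force: 25.0
clock: 13.3
tcp_pos: [0.5532, 0.2801, 0.0658]
tcp_rot: [[-0.001, 1.0, -0.004], [1.0, 0.001, -0.002], [-0.002, -0.004, -1.0]]
wrist_force: [-0.2, -1.0, -1.1]
grip_width: 0.0296
finger_force: 25.0
```

```bash
python3 -m jog '[0.02,0,0,0.03,0,0,0, 0.02,0,0,0.015,0,0,0, 0.02,0,0,0,0,0,0, 0.046,0,0,0,0,0,0, 0.046,0,0,0,0,0,0, 0.046,0,0,0,0,0,0, 0.046,0,0,-0.03,0,0,0, 0.046,0,0,-0.035,0,0,0, 0.046,0,0,-0.035,0,0,0, 0.06,-0.02,0.009,0,0,0,0]'
python3 -m jog '[0.06,-0.04,0.017,0,0,0,0, 0.06,-0.04,0.017,0,0,0,0, 0.06,-0.04,0.017,0,0,0,0, 0.06,-0.034,0.014,0,0,0,0, 0.06,-0.018,0.007,0,0,0,0, 0.06,0,0,0.03,0,0,0, 0.06,0,0,0.03,0,0,0, 0.06,0,0,0.03,0,0,0, 0.06,0,0,0,0,0,0, 0.06,0,0,0,0,0,0]'
```

```text
clock: 14.3
tcp_pos: [0.5647, 0.2637, 0.1298]
tcp_rot: [[-0.004, 1.0, 0.007], [1.0, 0.004, 0.003], [0.003, 0.007, -1.0]]
wrist_force: [-0.3, 0.5, 0.4]
grip_width: 0.0502
finger_force: 0.0
clock: 15.3
tcp_pos: [0.6358, 0.0903, 0.0345]
tcp_rot: [[-0.002, 1.0, -0.0], [1.0, 0.002, 0.0], [0.0, -0.0, -1.0]]
wrist_force: [0.2, 0.5, -0.0]
grip_width: 0.0601
finger_force: 0.0
```

```bash
python3 - <<'E'
from h import *
a=ctrl.snapshot("top");cv2.imwrite("pics/t3.png",a);b=ctrl.snapshot("side")
cv2.imwrite("pics/t3c.png",np.hstack([cv2.resize(a[120:290,60:230],(400,400)),cv2.resize(b[150:384,130:364],(400,400))]))
E
```

```text
(no output)
```

View pics/t3c.png

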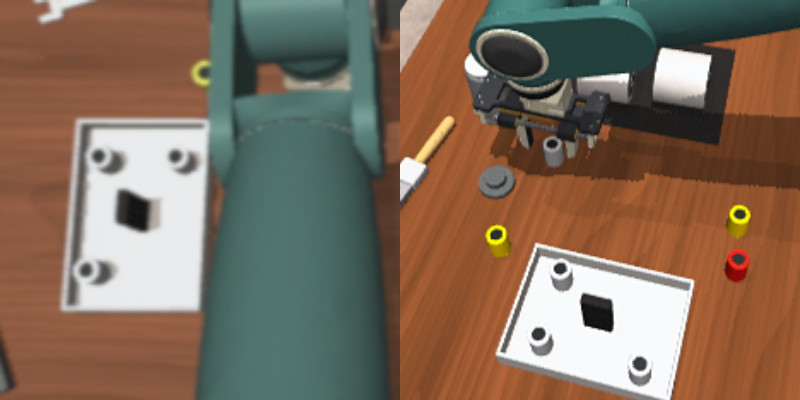

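The crop shows three bushes standing in the carrier at (103,158), (182,158) and (92,271). In the side half, the fourth bush at (554,150) looks a little in front of the fingers, so I'll measure it before gripping.

```bash
python3 - <<'E'
from meas import *
b=ctrl.snapshot("side");h=cv2.cvtColor(b,cv2.COLOR_BGR2HSV).astype(int)
c=cam("side")
for P in[(0.635,.088,.02),(0.6358,.0903,.0345)]:print(proj(c,P))
x,y=130+154*234/400,150+150*234/400
print(x,y,plane(c,(x,y),.0225))
cv2.imwrite("pics/c4.png",cv2.resize(b[200:280,180:260],(640,640),interpolation=2))
E
```

```text
[219.097 238.336]
[218.023  236.0132]
220.09 237.75 [0.6322 0.087  0.0225]
```

View pics/c4.png

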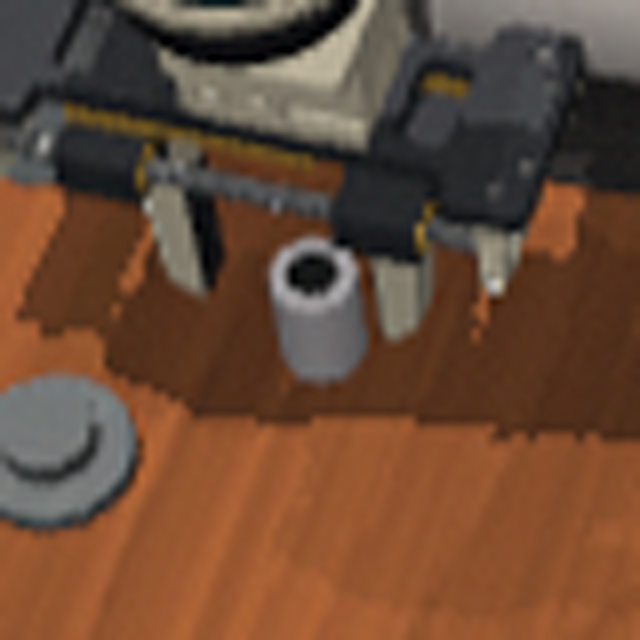

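The close crop shows the bush between the open fingers at its earlier place, so the grip is good.

```bash
python3 -m jog '[0.06,-0.002,-0.001,0.015,0,0,0, 0.06,0,0,0.004,0,0,0, 0.02,0,0,0,0,0,0, 0.02,0,0,0,0,0,0, 0.02,0,0,0,0,0,0, 0.02,0,0,0,0,0,0, 0.02,0,0,0,0,0,0, 0.02,0,0,-0.03,0,0,0, 0.02,0,0,-0.035,0,0,0, 0.02,0,0,-0.035,0,0,0]'
python3 -m jog '[0.02,0.014,-0.015,0,0,0,0, 0.02,0.027,-0.031,0,0,0,0, 0.02,0.027,-0.031,0,0,0,0, 0.02,0.027,-0.031,0,0,0,0, 0.02,0.027,-0.031,0,0,0,0, 0.02,0.027,-0.031,0,0,0,0, 0.02,0.027,-0.031,0,0,0,0, 0.02,0.015,-0.016,0,0,0,0, 0.02,0,0,0.03,0,0,0, 0.02,0,0,0.02,0,0,0]'
```

```text
clock: 16.45
tcp_pos: [0.6345, 0.0879, 0.1157]
tcp_rot: [[-0.002, 1.0, -0.001], [1.0, 0.002, -0.0], [-0.0, -0.001, -1.0]]
wrist_force: [-0.4, 0.0, -0.5]
grip_width: 0.0297
finger_force: 25.0
clock: 17.45
tcp_pos: [0.4161, 0.279, 0.0631]
tcp_rot: [[-0.004, 1.0, -0.0], [1.0, 0.004, -0.0], [-0.0, -0.0, -1.0]]
wrist_force: [0.8, 0.8, -0.8]
grip_width: 0.0291
finger_force: 25.0
```

```bash
python3 -m jog '[0.02,0,0,0.03,0,0,0, 0.02,0,0,0.0125,0,0,0, 0.02,0,0,0,0,0,0, 0.046,0,0,0,0,0,0, 0.046,0,0,0,0,0,0, 0.046,0,0,0,0,0,0, 0.046,0,0,-0.03,0,0,0, 0.046,0,0,-0.035,0,0,0, 0.046,0,0,-0.035,0,0,0, 0.05,-0.02,0.014,0,0,0,0]'
python3 -m jog '[0.05,-0.036,0.025,0,0,0,0, 0.05,-0.036,0.025,0,0,0,0, 0.05,-0.036,0.025,0,0,0,0, 0.05,-0.036,0.025,0,0,0,0, 0.05,-0.036,0.025,0,0,0,0, 0.05,-0.036,0.025,0,0,0,0, 0.05,-0.014,0.01,0,0,0,0, 0.05,0,0,0.03,0,0,0, 0.05,0,0,0,0,0,0, 0.05,0,0,0,0,0,0]'
python3 - <<'E'
from meas import *
a,b=ctrl.snapshot("top"),ctrl.snapshot("side")
# bush tops in tray / drums
cv2.imwrite("pics/v5.png",np.hstack([cv2.resize(a[120:290,60:310],(400,272)),cv2.resize(b[80:384,110:366],(336,400))[:272*1]]) if 0 else cv2.hconcat([a[120:290,60:310],cv2.copyMakeBorder(b[150:320,150:340],0,0,0,0,0)]))
np.save("a5.npy",a);np.save("b5.npy",b)
E
python3 -c "
import cv2;cv2.imwrite('pics/v5b.png',cv2.resize(cv2.imread('pics/v5.png'),None,fx=1.8,fy=1.8))"
```

```text
clock: 18.45
tcp_pos: [0.4326, 0.2604, 0.128]
tcp_rot: [[-0.004, 1.0, 0.007], [1.0, 0.004, 0.004], [0.004, 0.007, -1.0]]
wrist_force: [-0.3, -0.1, -0.4]
grip_width: 0.0487
finger_force: 0.0
clock: 19.45
tcp_pos: [0.5915, 0.0292, 0.0925]
tcp_rot: [[-0.002, 1.0, -0.001], [1.0, 0.002, 0.0], [0.0, -0.001, -1.0]]
wrist_force: [0.6, 0.1, 1.2]
grip_width: 0.0502
finger_force: 0.0
```

View pics/v5b.png

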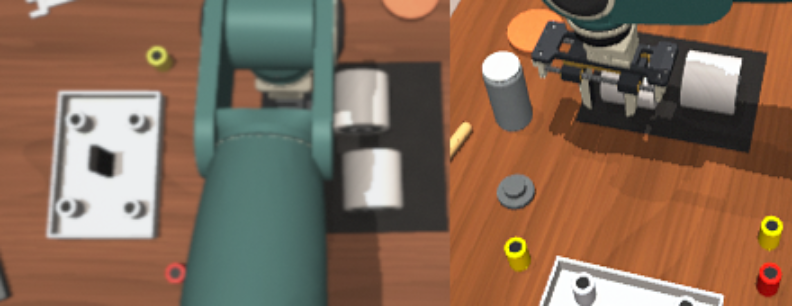

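Four bushes stand in the carrier and the drums are on the mat. The tin sits near the gripper at (507,90), so I'll check its clearance.

```bash
python3 - <<'E'
from meas import *
ct,cs=cam("top"),cam("side")
print("tin top",plane(ct,(227,107),.13),"side base",plane(cs,(183,214),0))
a=cv2.imread("pics/top0.png")
h=cv2.cvtColor(a,cv2.COLOR_BGR2HSV).astype(int)
for st,ce,m in blobs((h[...,1]<70)&(h[...,2]>150),900,1500):
    ys,xs=np.where(m)
    for z in(.045,.07,.09):
      print(ce,z,[plane(ct,(np.median(xs[ys==r]),r),z)[:2].round(4).tolist() for r in(ys.min()+6,int(ce[1]),ys.max()-6)])
print("disc",plane(ct,(288,114),.02))
E
```

```text
tin top [0.7604 0.0198 0.13  ] side base [0.77   0.0234 0.    ]
[266.4773 218.7423] 0.045 [[0.4956, -0.0929], [0.4703, -0.0932], [0.4398, -0.0936]]
[266.4773 218.7423] 0.07 [[0.4918, -0.0922], [0.4671, -0.0925], [0.4372, -0.0928]]
[266.4773 218.7423] 0.09 [[0.4887, -0.0916], [0.4644, -0.0919], [0.4351, -0.0922]]
disc [ 0.7872 -0.1548  0.02  ]
```

```bash
python3 -m jog '[0.05,0,0.001,0.031,0,0,0, 0.05,0,0,0.031,0,0,0, 0.05,-0.01,0,0,0,0,0, 0.05,-0.01,0,0,0,0,0, 0.05,-0.01,0,0,0,0,0, 0.05,-0.01,0,0,0,0,0, 0.05,-0.01,0,0,0,0,0, 0.05,-0.01,0,0,0,0,0, 0.05,-0.01,0,0,0,0,0, 0.05,-0.01,0,0,0,0,0]'
python3 -m jog '[0.05,-0.01,0,0,0,0,0, 0.05,-0.01,0,0,0,0,0, 0.05,-0.01,0,0,0,0,0, 0.05,-0.01,0,0,0,0,0, 0.05,-0.01,0,0,0,0,0, 0.05,-0.01,0,0,0,0,0, 0.05,-0.01,0,0,0,0,0, 0.05,-0.01,0,0,0,0,0, 0.05,-0.01,0,0,0,0,0, 0.05,-0.01,0,0,0,0,0]'
python3 - <<'E'
from meas import *
a,b=ctrl.snapshot("top"),ctrl.snapshot("side")
cv2.imwrite("pics/v6.png",cv2.resize(cv2.hconcat([a[100:280,220:420],b[80:260,190:390]]),None,fx=2,fy=2))
E
```

```text
clock: 20.55
tcp_pos: [0.593, -0.0521, 0.0302]
tcp_rot: [[-0.002, 1.0, -0.0], [1.0, 0.002, -0.0], [-0.0, -0.0, -1.0]]
wrist_force: [-0.2, 0.7, 0.7]
grip_width: 0.0497
finger_force: 0.1
clock: 21.55
tcp_pos: [0.5932, -0.152, 0.0301]
tcp_rot: [[-0.002, 1.0, -0.0], [1.0, 0.002, -0.0], [-0.0, -0.0, -1.0]]
wrist_force: [0.5, -0.4, 0.2]
grip_width: 0.0499
finger_force: 0.1
```

View pics/v6.png

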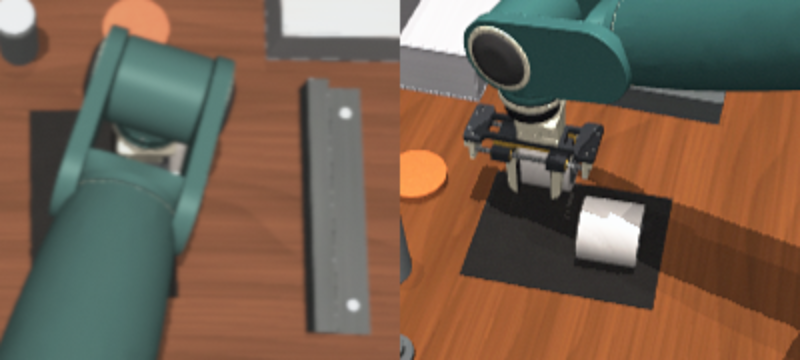

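The drum rolls ahead of the fingers squarely (side half, at (548,170)) with almost no force.

```bash
python3 -m jog '[0.05,-0.01,0,0,0,0,0, 0.05,-0.01,0,0,0,0,0, 0.05,-0.01,0,0,0,0,0, 0.05,-0.01,0,0,0,0,0, 0.05,-0.01,0,0,0,0,0, 0.05,-0.01,0,0,0,0,0, 0.05,-0.01,0,0,0,0,0, 0.05,-0.01,0,0,0,0,0, 0.05,-0.01,0,0,0,0,0, 0.05,-0.01,0,0,0,0,0]'
python3 -m jog '[0.05,-0.008,0,0,0,0,0, 0.05,-0.006,0,0,0,0,0, 0.05,-0.005,0,0,0,0,0, 0.05,-0.004,0,0,0,0,0, 0.05,-0.004,0,0,0,0,0, 0.05,-0.004,0,0,0,0,0, 0.05,-0.003,0,0,0,0,0, 0.05,-0.003,0,0,0,0,0, 0.05,-0.002,0,0,0,0,0, 0.05,-0.001,0,0,0,0,0]'
python3 - <<'E'
from meas import *
a,b=ctrl.snapshot("top"),ctrl.snapshot("side")
cv2.imwrite("pics/v7.png",cv2.resize(cv2.hconcat([a[100:280,220:420],b[80:260,190:390]]),None,fx=2,fy=2))
E
```

```text
clock: 22.65
tcp_pos: [0.5934, -0.252, 0.0301]
tcp_rot: [[-0.002, 1.0, -0.0], [1.0, 0.002, -0.0], [-0.0, -0.0, -1.0]]
wrist_force: [0.0, -0.3, -0.3]
grip_width: 0.0503
finger_force: 0.1
clock: 23.65
tcp_pos: [0.5935, -0.2913, 0.0301]
tcp_rot: [[-0.002, 1.0, -0.0], [1.0, 0.002, 0.0], [0.0, -0.0, -1.0]]
wrist_force: [0.9, 0.2, 0.5]
grip_width: 0.0499
finger_force: 0.0
```

```bash
python3 -m jog '[0.05,0.01,0,0,0,0,0, 0.05,0.03,0,0,0,0,0, 0.05,0,0,-0.03,0,0,0, 0.05,0,0,-0.045,0,0,0, 0.05,0,0,-0.045,0,0,0, 0.05,0.03,-0.014,0,0,0,0, 0.05,0.04,-0.02,0,0,0,0, 0.05,0.04,-0.02,0,0,0,0, 0.05,0.04,-0.02,0,0,0,0, 0.05,0.04,-0.02,0,0,0,0]'
python3 -m jog '[0.05,0.04,-0.02,0,0,0,0, 0.05,0.04,-0.014,0,0,0,0, 0.05,0,0,0,0,0,0, 0.05,0,0,0.03,0,0,0, 0.05,0,0,0.04,0,0,0, 0.05,0,0,0.04,0,0,0, 0.05,0,0,0.01,0,0,0, 0.05,0,0,0,0,0,0, 0.05,0,0,0,0,0,0, 0.05,0,0,0,0,0,0]'
python3 - <<'E'
from meas import *
a,b=ctrl.snapshot("top"),ctrl.snapshot("side")
cv2.imwrite("pics/v7.png",cv2.resize(cv2.hconcat([a[100:280,220:420],b[80:260,190:390]]),None,fx=2,fy=2))
scene(a,b)
E
```

```text
clock: 24.75
tcp_pos: [0.4978, -0.0594, 0.15]
tcp_rot: [[-0.002, 1.0, 0.0], [1.0, 0.002, 0.0], [0.0, 0.0, -1.0]]
wrist_force: [0.4, 0.1, 0.3]
grip_width: 0.0502
finger_force: 0.0
clock: 25.75
tcp_pos: [0.466, 0.0186, 0.0323]
tcp_rot: [[-0.002, 1.0, 0.003], [1.0, 0.002, -0.0], [-0.0, 0.003, -1.0]]
wrist_force: [-0.8, -0.1, 0.6]
grip_width: 0.0499
finger_force: 0.0
rect z 0.05 [ 0.5217 -0.3872  0.05  ] [0.361, 0.172, 0.362, 0.161] ang [0.018, -1.508, 3.131, 1.631]
rect z 0.035 [0.4865 0.3237 0.035 ] [0.17, 0.242, 0.177, 0.241] ang [1.534, 0.042, -1.61, -3.129]
dark t [253 187  18  16 121] [260.3 197.3] [ 0.5466 -0.0788  0.    ] [0.045, 0.047, 0.045, 0.047] [0.099, -1.469, -3.05, 1.672]
dark t [113 202  10  16 118] [117.2 209.6] [0.4937 0.3378 0.    ] [0.026, 0.044, 0.026, 0.044] [1.588, 0.084, -1.554, -3.062]
dark t [187 214   8  35 157] [190.5 233.1] [0.4348 0.1219 0.    ] [0.015, 0.098, 0.015, 0.098] [1.484, -0.057, -1.659, 3.082]
dark t [250 237  25  12 220] [262.  242.5] [ 0.4057 -0.0825  0.    ] [0.031, 0.069, 0.031, 0.068] [0.019, -1.554, -3.134, 1.588]
dark s [265 164  34  22 459] [281. 176.] [ 0.531  -0.1899  0.    ] [0.109, 0.07, 0.113, 0.068] [-0.095, -1.509, 3.034, 1.581]
dark s [220 166  38  55 371] [234.8 194.5] [ 0.6385 -0.0989 -0.    ] [0.068, 0.215, 0.076, 0.21] [-0.069, -1.467, 3.035, 1.64]
dark s [249 174  16  19  67] [255. 182.] [ 0.6054 -0.1494 -0.    ] [0.053, 0.062, 0.055, 0.06] [-0.83, -2.167, 2.285, 0.959]
dark s [ 240  183   84   52 1355] [283.1 213.7] [ 0.4998 -0.0741  0.    ] [0.234, 0.158, 0.253, 0.151] [-0.003, -1.444, 3.115, 1.576]
dark s [310 189  14   9  64] [316.2 192.8] [ 0.4103 -0.151  -0.    ] [0.031, 0.039, 0.031, 0.039] [-1.376, -2.888, 1.746, 0.254]
dark s [236 322  19  22 275] [245. 333.] [0.496  0.3109 0.    ] [0.05, 0.041, 0.051, 0.04] [0.018, -1.506, -3.131, 1.605]
```

View pics/v7.png

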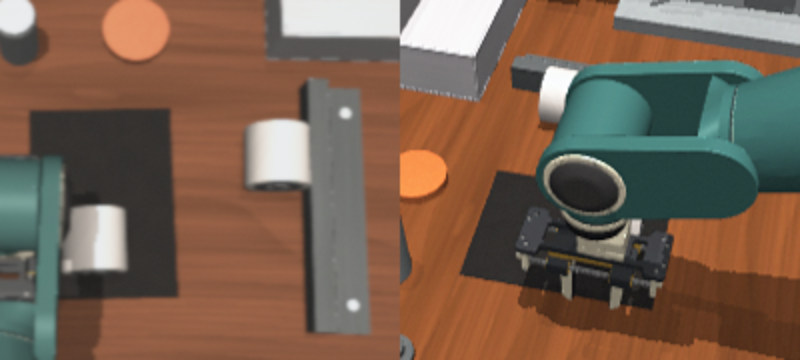

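Drum1 rests at the rail squarely (top half, at (278,155)). Drum2 is next.

```bash
python3 -m jog '[0.05,-0.01,0.001,0.002,0,0,0, 0.05,-0.01,0,0,0,0,0, 0.05,-0.01,0,0,0,0,0, 0.05,-0.01,0,0,0,0,0, 0.05,-0.01,0,0,0,0,0, 0.05,-0.01,0,0,0,0,0, 0.05,-0.01,0,0,0,0,0, 0.05,-0.01,0,0,0,0,0, 0.05,-0.01,0,0,0,0,0, 0.05,-0.01,0,0,0,0,0]'
python3 -m jog '[0.05,-0.01,0,0,0,0,0, 0.05,-0.01,0,0,0,0,0, 0.05,-0.01,0,0,0,0,0, 0.05,-0.01,0,0,0,0,0, 0.05,-0.01,0,0,0,0,0, 0.05,-0.01,0,0,0,0,0, 0.05,-0.01,0,0,0,0,0, 0.05,-0.01,0,0,0,0,0, 0.05,-0.01,0,0,0,0,0, 0.05,-0.01,0,0,0,0,0]'
python3 -m jog '[0.05,-0.01,0,0,0,0,0, 0.05,-0.01,0,0,0,0,0, 0.05,-0.01,0,0,0,0,0, 0.05,-0.01,0,0,0,0,0, 0.05,-0.01,0,0,0,0,0, 0.05,-0.01,0,0,0,0,0, 0.05,-0.01,0,0,0,0,0, 0.05,-0.008,0,0,0,0,0, 0.05,-0.006,0,0,0,0,0, 0.05,-0.005,0,0,0,0,0]'
python3 -m jog '[0.05,-0.004,0,0,0,0,0, 0.05,-0.004,0,0,0,0,0, 0.05,-0.004,0,0,0,0,0, 0.05,-0.003,0,0,0,0,0, 0.05,-0.002,0,0,0,0,0, 0.05,-0.002,0,0,0,0,0, 0.05,-0.001,0,0,0,0,0, 0.05,0,0,0,0,0,0, 0.05,0,0,0,0,0,0, 0.05,0,0,0,0,0,0]'
```

```text
clock: 26.85
tcp_pos: [0.466, -0.0823, 0.0281]
tcp_rot: [[-0.002, 1.0, -0.0], [1.0, 0.002, -0.0], [-0.0, -0.0, -1.0]]
wrist_force: [0.0, -0.2, 1.0]
grip_width: 0.0502
finger_force: 0.2
clock: 27.85
tcp_pos: [0.4663, -0.1822, 0.0281]
tcp_rot: [[-0.002, 1.0, -0.0], [1.0, 0.002, 0.0], [0.0, -0.0, -1.0]]
wrist_force: [0.1, 0.2, 0.6]
grip_width: 0.05
finger_force: 0.2
clock: 28.85
tcp_pos: [0.4664, -0.2709, 0.0281]
tcp_rot: [[-0.002, 1.0, -0.0], [1.0, 0.002, 0.0], [0.0, -0.0, -1.0]]
wrist_force: [0.7, -0.2, 0.1]
grip_width: 0.0497
finger_force: 0.0
clock: 29.85
tcp_pos: [0.4665, -0.2903, 0.0281]
tcp_rot: [[-0.002, 1.0, -0.0], [1.0, 0.002, 0.0], [0.0, -0.0, -1.0]]
wrist_force: [0.7, 0.0, 0.1]
grip_width: 0.0499
finger_force: 0.0
```

```bash
python3 -m jog '[0.05,0.01,0,0,0,0,0, 0.05,0.03,0,0,0,0,0, 0.05,0,0,-0.04,0,0,0, 0.05,0,0,-0.048,0,0,0, 0.05,0,0,-0.048,0,0,0, 0.05,0.03,0,-0.048,0,0,0, 0.05,0.045,0,0,0,0,0, 0.05,0.045,0,0,0,0,0, 0.05,0.045,0,0,0,0,0, 0.05,0.045,0,0,0,0,0]'
python3 -m jog '[0.05,0.045,0.002,0,0,0,0, 0.05,0.045,0.002,0,0,0,0, 0.05,0.045,0.002,0,0,0,0, 0.05,0.045,0.002,0,0,0,0, 0.05,0.045,0.002,0,0,0,0, 0.05,0.045,0.002,0,0,0,0, 0.05,0.025,0,0,0,0,0, 0.05,0.015,0,0,0,0,0, 0.05,0,0,0,0,0,0, 0.05,0,0,0,0,0,0]'
python3 - <<'E'
from meas import *
s=ctrl.sense();print(s["tcp_pos"],s["joints"].round(2))
im=ctrl.snapshot("wrist");cv2.imwrite("pics/w8.png",im);c=cam("wrist",s);h=cv2.cvtColor(im,cv2.COLOR_BGR2HSV).astype(int)
lim=np.zeros(h.shape[:2],bool);lim[10:215,120:430]=1
cn=max(cv2.findContours(((h[...,1]<70)&lim).astype(np.uint8),0,2)[0],key=cv2.contourArea)
ap=cv2.approxPolyDP(cv2.convexHull(cn),8,True)[:,0];print(ap.tolist())
W=np.array([plane(c,p,.035) for p in ap]);print(W,W.mean(0))
for st,ce,k in blobs((h[...,2]<60)&lim,120,2500):print(st,ce,plane(c,ce,.09))
a=ctrl.snapshot("top");b=ctrl.snapshot("side");cv2.imwrite("pics/t8.png",a);cv2.imwrite("pics/s8.png",b);t,sd=cam("top"),cam("side")
def white(i,x0,x1,y0,y1):
    g=cv2.cvtColor(i,cv2.COLOR_BGR2HSV).astype(int);m=np.zeros(g.shape[:2],bool);m[y0:y1,x0:x1]=((g[...,2]>150)&(g[...,1]<70))[y0:y1,x0:x1];return blobs(m,400,4000)
A=white(a,300,380,130,270);B=white(b,220,360,80,190)
for x in A:
    ys,xs=np.where(x[2]);L=[]
    for r in range(ys.min()+6,ys.max()-5,3): L.append(plane(t,(xs[ys==r].min(),r),.045))
    L=np.array(L);print("drum left edge",np.polyfit(L[:,0],L[:,1],1)[0],x[0],x[1])
    for y in B:
        P,e=tri(t,x[1],sd,y[1]);print(P,e) if e<.02 else 0
E
```

```text
clock: 30.85
tcp_pos: [0.4653, -0.0418, 0.2067]
tcp_rot: [[-0.002, 1.0, 0.001], [1.0, 0.002, 0.0], [0.0, 0.001, -1.0]]
wrist_force: [1.0, 0.6, -0.1]
grip_width: 0.0501
finger_force: 0.0
clock: 31.85
tcp_pos: [0.4773, 0.2655, 0.2065]
tcp_rot: [[-0.002, 1.0, -0.0], [1.0, 0.002, -0.0], [-0.0, -0.0, -1.0]]
wrist_force: [-0.1, -0.4, -0.4]
grip_width: 0.0495
finger_force: 0.0
[0.4773 0.2655 0.2065] [ 0.46 -0.16  1.74 -0.    1.57  0.46]
[[378, 42], [366, 194], [166, 196], [153, 45]]
[[0.6003 0.408  0.035 ]
 [0.6031 0.2484 0.035 ]
 [0.3729 0.2456 0.035 ]
 [0.3715 0.4049 0.035 ]] [0.487  0.3267 0.035 ]
[246 118  43  16 633] [267.1185 125.7915] [0.4867 0.3266 0.09  ]
[321 161  15  15 178] [327.7809 167.9326] [0.5442 0.288  0.09  ]
[193 163  15  16 139] [200.     170.7122] [0.4238 0.2852 0.09  ]
[413 185  15  14 168] [420.3333 191.4405] [0.6345 0.2654 0.09  ]
drum left edge -0.02579982913533232 [343 159  33  33 983] [359.2747 175.4059]
drum left edge 0.021328934249219333 [ 344  203   33   34 1028] [360.2597 219.5282]
[ 0.4296 -0.2908  0.2844] 0.019026135599732003
```

View pics/t8.png

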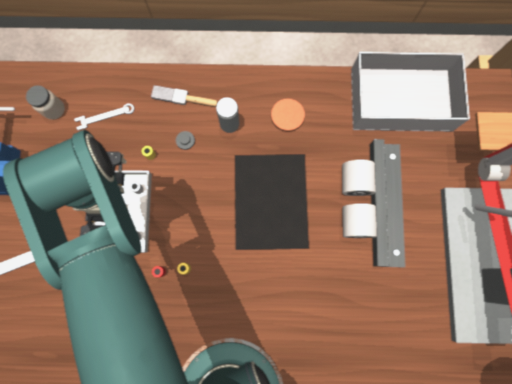

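The top view shows the mat clear, both drums side by side against the rail at (359,175) and (360,219), and the decoys, tin and discs untouched.

```bash
python3 -m jog '[0.04,0.031,0.0045,0,0,0,0, 0.04,0.031,0.0045,0,0,0,0, 0.04,0,0,0,0,0,-0.14, 0.04,0,0,0,0,0,-0.14, 0.04,0,0,0,0,0,-0.14, 0.04,0,0,0,0,0,-0.14, 0.04,0,0,0,0,0,-0.14, 0.04,0,0,0,0,0,-0.14, 0.04,0,0,0,0,0,-0.14, 0.04,0,0,0,0,0,-0.14]'
python3 -m jog '[0.04,0,0,0,0,0,-0.14, 0.04,0,0,0,0,0,-0.14, 0.04,0,0,0,0,0,-0.14, 0.04,0,0,0,0,0,-0.04, 0.04,0,0,0.03,0,0,0, 0.04,0,0,0.035,0,0,0, 0.04,0,0,0.02,0,0,0, 0.04,0,0,0,0,0,0, 0.04,0,0,0,0,0,0, 0.04,0,0,0,0,0,0]'
python3 - <<'E'
from meas import *
b=ctrl.snapshot("side");cv2.imwrite("pics/v9.png",cv2.resize(b[150:384,130:364],(500,500),interpolation=2))
t=cam("top");a=cv2.imread("pics/t8.png");g=cv2.cvtColor(a,cv2.COLOR_BGR2HSV).astype(int)
k=np.zeros(g.shape[:2],np.uint8);k[145:258,228:318]=(g[...,1]<90)[145:258,228:318]
q=cv2.approxPolyDP(cv2.convexHull(max(cv2.findContours(k,0,2)[0],key=cv2.contourArea)),6,True)[:,0]
W=np.array([plane(t,p,0) for p in q]);print("mat",q.tolist(),W,W.mean(0))
# expected drum silhouette left column for centre y
for xc in(.594,.467):
  for y in(-.352,-.356,-.360):
    th=np.linspace(0,2*np.pi,180);P=[proj(t,(xc,y+.045*np.cos(u),.045+.045*np.sin(u))) for u in th];P=np.array(P);print(xc,y,P[:,0].min().round(2),P[:,0].max().round(2))
E
```

```text
clock: 33.0
tcp_pos: [0.4866, 0.3271, 0.2068]
tcp_rot: [[-0.903, 0.43, 0.0], [0.43, 0.903, 0.0], [-0.0, 0.0, -1.0]]
wrist_force: [0.2, 0.7, -0.2]
grip_width: 0.0399
finger_force: 0.0
clock: 34.0
tcp_pos: [0.487, 0.3281, 0.1234]
tcp_rot: [[-1.0, -0.011, 0.002], [-0.011, 1.0, 0.001], [-0.002, 0.001, -1.0]]
wrist_force: [-0.1, -0.1, 0.6]
grip_width: 0.0403
finger_force: 0.0
mat [[304, 155], [308, 247], [236, 248], [235, 156]] [[ 0.6668 -0.2041  0.    ]
 [ 0.3952 -0.2136  0.    ]
 [ 0.3888 -0.0087  0.    ]
 [ 0.6602  0.0012  0.    ]] [ 0.5278 -0.1063  0.    ]
0.594 -0.352 342.06 374.86
0.594 -0.356 343.46 376.29
0.594 -0.36 344.87 377.72
0.467 -0.352 343.19 376.73
0.467 -0.356 344.63 378.19
0.467 -0.36 346.06 379.66
```

View pics/v9.png

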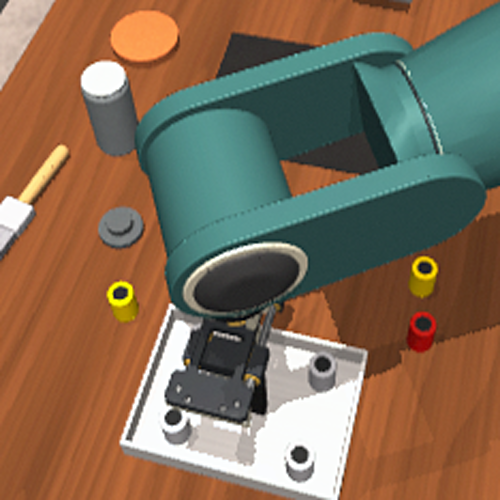

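The side crop shows the gripper above the handle at (262,385) with its fingers astride the blade and the bushes upright around it.

```bash
python3 -m jog '[0.04,0,0,0.03,0,0,0, 0.04,0,0,0.03,0,0,0, 0.04,0,0,0.0085,0,0,0, 0.04,0,0,0,0,0,0, 0.005,0,0,0,0,0,0, 0.005,0,0,0,0,0,0, 0.005,0,0,0,0,0,0, 0.005,0,0,0,0,0,0, 0.005,0,0,0,0,0,0, 0.005,0,0,0,0,0,0]' 60
```

```text
clock: 35.05
tcp_pos: [0.4867, 0.3279, 0.0541]
tcp_rot: [[-1.0, -0.011, 0.001], [-0.011, 1.0, -0.0], [-0.001, -0.0, -1.0]]
wrist_force: [-1.0, -3.7, 6.3]
grip_width: 0.0135
finger_force: 60.0
```

```bash
python3 -m jog '[0.005,0,0,-0.002,0,0,0, 0.005,0,0,-0.005,0,0,0, 0.005,0,0,-0.008,0,0,0, 0.005,0,0,-0.01,0,0,0, 0.005,0,0,-0.01,0,0,0, 0.005,0,0,-0.01,0,0,0, 0.005,0,0,-0.01,0,0,0, 0.005,0,0,-0.01,0,0,0, 0.005,0,0,-0.005,0,0,0, 0.005,0,0,0,0,0,0]' 60
python3 - <<'E'
from h import *
b=ctrl.snapshot("side");cv2.imwrite("pics/v10.png",cv2.resize(b[150:384,130:364],(500,500),interpolation=2))
s=ctrl.sense();print(s["wrist_force"],s["wrist_torque"],s["grip_width"])
E
```

```text
clock: 36.05
tcp_pos: [0.4866, 0.3283, 0.124]
tcp_rot: [[-1.0, -0.011, 0.001], [-0.011, 1.0, 0.001], [-0.001, 0.001, -1.0]]
wrist_force: [1.4, 0.7, -7.9]
grip_width: 0.0136
finger_force: 60.0
[-0.02644381 -1.07313512 -8.0390003 ] [0.01344704 0.02357091 0.05701904] 0.013577056418328655
```

View pics/v10.png

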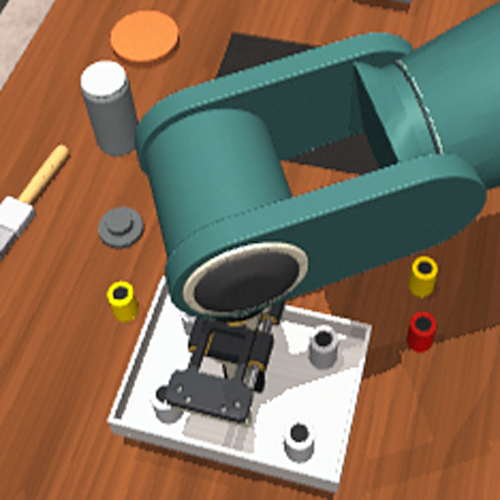

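The carrier hangs level with the bushes upright at (322,346), (299,440) and (165,403); the fourth is hidden by the wrist. I'll carry it over now.

```bash
python3 -m jog '[0.005,-0.001,-0.008,0,0,0,0, 0.005,-0.002,-0.015,0,0,0,0, 0.005,-0.002,-0.022,0,0,0,0, 0.005,-0.002,-0.025,0,0,0,0, 0.005,-0.002,-0.025,0,0,0,0, 0.005,-0.002,-0.025,0,0,0,0, 0.005,-0.002,-0.025,0,0,0,0, 0.005,-0.002,-0.025,0,0,0,0, 0.005,-0.002,-0.025,0,0,0,0, 0.005,-0.002,-0.025,0,0,0,0]' 60
python3 -m jog '[0.005,-0.002,-0.025,0,0,0,-0.002, 0.005,-0.002,-0.025,0,0,0,-0.002, 0.005,-0.002,-0.025,0,0,0,-0.002, 0.005,-0.002,-0.025,0,0,0,-0.002, 0.005,-0.002,-0.025,0,0,0,-0.002, 0.005,-0.002,-0.025,0,0,0,-0.002, 0.005,-0.002,-0.022,0,0,0,-0.002, 0.005,-0.002,-0.018,0,0,0,-0.002, 0.005,-0.002,-0.014,0,0,0,-0.002, 0.005,0,-0.01,0,0,0,-0.002]'
```

```text
clock: 37.1
tcp_pos: [0.5073, 0.1062, 0.1227]
tcp_rot: [[-1.0, -0.011, -0.0], [-0.011, 1.0, -0.0], [0.0, -0.0, -1.0]]
wrist_force: [0.1, 0.6, -7.7]
grip_width: 0.0141
finger_force: 60.0
clock: 38.1
tcp_pos: [0.5295, -0.1067, 0.1228]
tcp_rot: [[-1.0, -0.03, -0.0], [-0.03, 1.0, -0.0], [0.0, -0.0, -1.0]]
wrist_force: [0.9, -1.0, -7.4]
grip_width: 0.0138
finger_force: 60.0
```

```bash
python3 -m jog '[0.005,0,0,0.005,0,0,0, 0.005,0,0,0.01,0,0,0, 0.005,0,0,0.012,0,0,0, 0.005,0,0,0.012,0,0,0, 0.005,0,0,0.01,0,0,0, 0.005,0,0,0.006,0,0,0, 0.005,0,0,0.004,0,0,0, 0.005,0,0,0.003,0,0,0, 0.005,0,0,0.002,0,0,0, 0.005,0,0,0.002,0,0,0]' 60
python3 -m jog '[0.005,0,0,0.001,0,0,0, 0.005,0,0,0,0,0,0, 0.005,0,0,0,0,0,0, 0.005,0,0,0,0,0,0, 0.005,0,0,0,0,0,0, 0.005,0,0,0,0,0,0, 0.005,0,0,0,0,0,0, 0.005,0,0,0,0,0,0, 0.005,0,0,0,0,0,0, 0.005,0,0,0,0,0,0]' 60
```

```text
clock: 39.1
tcp_pos: [0.53, -0.1053, 0.0572]
tcp_rot: [[-1.0, -0.031, 0.0], [-0.031, 1.0, -0.0], [-0.0, -0.0, -1.0]]
wrist_force: [0.5, -0.1, -7.5]
grip_width: 0.0134
finger_force: 60.0
clock: 40.1
tcp_pos: [0.5298, -0.1052, 0.056]
tcp_rot: [[-1.0, -0.031, -0.0], [-0.031, 1.0, 0.0], [0.0, 0.0, -1.0]]
wrist_force: [0.6, -0.4, -8.0]
grip_width: 0.0137
finger_force: 60.0
```

```bash
python3 -m jog '[0.005,0,0,0.0005,0,0,0, 0.005,0,0,0.0005,0,0,0, 0.005,0,0,0,0,0,0, 0.005,0,0,0,0,0,0, 0.005,0,0,0,0,0,0, 0.005,0,0,0,0,0,0, 0.005,0,0,0,0,0,0, 0.005,0,0,0,0,0,0, 0.005,0,0,0,0,0,0, 0.005,0,0,0,0,0,0]' 60
```

```text
clock: 41.1
tcp_pos: [0.5298, -0.1053, 0.055]
tcp_rot: [[-1.0, -0.031, -0.0], [-0.031, 1.0, -0.0], [0.0, -0.0, -1.0]]
wrist_force: [0.1, 0.3, -7.1]
grip_width: 0.0137
finger_force: 60.0
```

```bash
python3 -m jog '[0.005,0,0,0.0004,0,0,0, 0.005,0,0,0.0004,0,0,0, 0.005,0,0,0,0,0,0, 0.005,0,0,0,0,0,0, 0.005,0,0,0,0,0,0, 0.005,0,0,0,0,0,0, 0.005,0,0,0,0,0,0, 0.005,0,0,0,0,0,0, 0.005,0,0,0,0,0,0, 0.005,0,0,0,0,0,0]' 60
```

```text
clock: 42.1
tcp_pos: [0.5298, -0.1052, 0.0543]
tcp_rot: [[-1.0, -0.031, 0.0], [-0.031, 1.0, -0.0], [-0.0, -0.0, -1.0]]
wrist_force: [-0.2, -1.0, -7.6]
grip_width: 0.0139
finger_force: 60.0
```

```bash
python3 -m jog '[0.005,0,0,0.0005,0,0,0, 0.005,0,0,0.0005,0,0,0, 0.005,0,0,0,0,0,0, 0.005,0,0,0,0,0,0, 0.005,0,0,0,0,0,0, 0.005,0,0,0,0,0,0, 0.005,0,0,0,0,0,0, 0.005,0,0,0,0,0,0, 0.005,0,0,0,0,0,0, 0.005,0,0,0,0,0,0]' 60
```

```text
clock: 43.1
tcp_pos: [0.5299, -0.1053, 0.0541]
tcp_rot: [[-1.0, -0.031, 0.0], [-0.031, 1.0, -0.0], [-0.0, -0.0, -1.0]]
wrist_force: [-6.5, 1.3, 3.3]
grip_width: 0.0138
finger_force: 60.0
```

```bash
python3 -m jog '[0.02,0,0,0,0,0,0, 0.03,0,0,0,0,0,0, 0.036,0,0,0,0,0,0, 0.036,0,0,0,0,0,0, 0.036,0,0,0,0,0,0, 0.036,0,0,-0.01,0,0,0, 0.036,0,0,-0.03,0,0,0, 0.036,0,0,-0.04,0,0,0, 0.036,0,0,-0.04,0,0,0, 0.036,0,0,-0.04,0,0,0]' 30
python3 -m jog '[0.05,0,0.045,0,0,0,0, 0.05,0,0.045,0,0,0,0, 0.05,0,0.045,0,0,0,0, 0.05,0,0.045,0,0,0,0, 0.05,0,0.045,0,0,0,0, 0.05,0,0.045,0,0,0,0, 0.05,0,0.045,0,0,0,0, 0.05,0,0.045,0,0,0,0, 0.05,0,0,0,0,0,0, 0.05,0,0,0,0,0,0]'
python3 - <<'E'
from meas import *
a=ctrl.snapshot("top");b=ctrl.snapshot("side");cv2.imwrite("pics/t11.png",a);cv2.imwrite("pics/s11.png",b)
cv2.imwrite("pics/v11.png",cv2.resize(cv2.hconcat([a[110:280,215:415],b[80:250,190:390]]),(800,340),interpolation=2))
c=cam("top");h=cv2.cvtColor(a,cv2.COLOR_BGR2HSV).astype(int)
m=np.zeros(h.shape[:2],bool);m[130:260,225:335]=((h[...,1]<70)&(h[...,2]>100))[130:260,225:335]
for st,ce,k in blobs(m,1500,20000):
    q=rect(k)[1];W=np.array([plane(c,p,.035) for p in q]);print(W,W.mean(0))
E
```

```text
clock: 44.1
tcp_pos: [0.5295, -0.1052, 0.2158]
tcp_rot: [[-1.0, -0.031, 0.001], [-0.031, 1.0, -0.0], [-0.001, -0.0, -1.0]]
wrist_force: [1.1, 0.1, -0.2]
grip_width: 0.0355
finger_force: 0.0
clock: 45.1
tcp_pos: [0.5183, 0.2552, 0.2136]
tcp_rot: [[-0.999, -0.033, 0.0], [-0.033, 0.999, -0.0], [-0.0, -0.0, -1.0]]
wrist_force: [0.9, 0.1, 0.4]
grip_width: 0.0498
finger_force: 0.0
[[ 0.6446 -0.021   0.035 ]
 [ 0.6475 -0.1911  0.035 ]
 [ 0.4147 -0.1898  0.035 ]
 [ 0.4119 -0.0262  0.035 ]] [ 0.5296 -0.107   0.035 ]
```

View pics/v11.png

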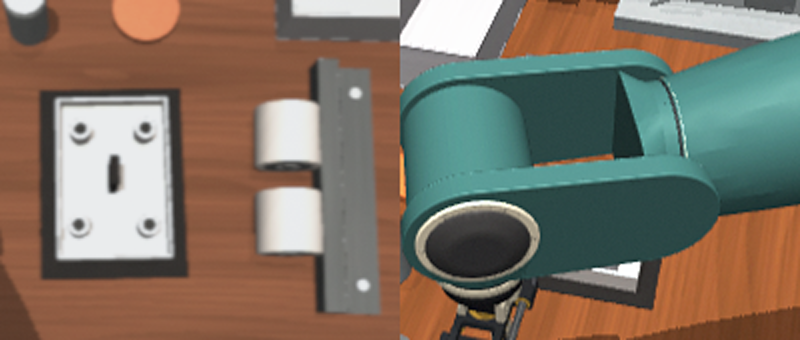

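The carrier sits centred on the mat with four bushes standing in it at (81,131), (146,129), (79,226) and (148,226). Both drums are at the rail. I'll check the drum-to-face gap more precisely.

```bash
python3 - <<'E'
from meas import *
from scipy.optimize import brentq
a=cv2.imread("pics/t11.png").astype(float);g=a.mean(2);c=cam("top")
def sub(r,x0,x1,sgn):
    d=sgn*np.diff(g[r,x0:x1]);i=int(d.argmax());w=d[max(0,i-1):i+2].clip(0);return x0+max(0,i-1)+(w*np.arange(len(w))).sum()/w.sum()+.5
def left(x,y):
    return min(proj(c,(x,y+.045*np.cos(u),.045+.045*np.sin(u)))[0] for u in np.linspace(0,np.pi,200))
for rows in(range(166,190,4),range(208,234,4)):
    for r in rows:
        col=sub(r,335,352,1);x=plane(c,(col,r),.07)[0]
        print("drum row",r,round(col,2),"y",round(brentq(lambda y:left(x,y)-col,-.42,-.3),4))
for r in (146,150,244,250,256,260):
    e=sub(r,362,375,-1);e2=sub(r,372,386,1);print("rail",r,round(e,2),plane(c,(e,r),0)[:2],round(e2,2),plane(c,(e2,r),.05)[:2])
E
```

```text
drum row 166 344.43 y -0.3583
drum row 170 342.89 y -0.3536
drum row 174 343.46 y -0.3549
drum row 178 343.43 y -0.3546
drum row 182 343.49 y -0.3545
drum row 186 343.46 y -0.3541
drum row 208 343.55 y -0.3528
drum row 212 343.51 y -0.3524
drum row 216 343.52 y -0.3521
drum row 220 343.52 y -0.3518
drum row 224 343.53 y -0.3516
drum row 228 343.77 y -0.352
drum row 232 343.79 y -0.3517
rail 146 369.34 [ 0.6981 -0.3996] 373.51 [ 0.6824 -0.3971]
rail 150 369.36 [ 0.6857 -0.3992] 373.58 [ 0.6704 -0.3968]
rail 244 371.69 [ 0.4068 -0.3953] 376.55 [ 0.4034 -0.3943]
rail 250 371.69 [ 0.3898 -0.3946] 376.64 [ 0.3872 -0.3939]
rail 256 372.38 [ 0.373  -0.3959] 376.64 [ 0.371  -0.3932]
rail 260 372.44 [ 0.3618 -0.3957] 376.69 [ 0.3603 -0.3929]
```

Both drum centres are about 43 to 44 mm from the face, which matches contact at 45 mm within measuring error, and squareness holds. I'll hand in.

```bash
python3 -c "
from rig import ctrl
print(ctrl.close_job())"
```

```text
the job is handed in; nothing more can be done
None
```

I've handed the job in at about 45 s: both drums rest squarely against the rail and the carrier stands centred on the mat with all four bushes in it; the judge's verdict was not shown, and I rolled the drums by pushing from behind with the flats of the two upright fingers, not with a palm pressed on top.

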